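Lock the control box cover with its quarter-turn fastener

TASK

Close up the control box: take the red wing-head fastener out of the wooden block, put it through the slot in the box's cover and, pressing lightly, turn it clockwise until it drops into its detent. Leave it locked with its flange flush on the cover, never force it, and do not disturb the other things on the bench.

Things in the scene. Friction and masses are not known exactly. Their poses are not given: they have to be found in the camera images.
- fastener_wing (a point): Loose quarter-turn fastener, about 70 g, upright. This point is the centre, half-way up, of its red plastic wing to grip: 32 mm long (x), 10 mm thick (y), standing 27 mm above a round steel flange 38 mm across and 5 mm thick. The point is 18 mm above the flange's underside. z is up along the stem; a half turn about z makes no difference.
- fastener: The same fastener; origin on its axis at the flange's underside. Below the flange: an 11 mm round stem and, at its foot, two lugs forming a cross bar 26 mm long (x, in line with the wing), 6.4 mm thick (y), 5 mm high. Foot 16.5 mm below the flange's underside, the lugs' upper faces 11.5 mm below it.
- slot (a point): Centre of the keyhole slot in the box's cover, at the cover's upper face, 60 mm above the bench. The slot is 28.5 mm long along this frame's x (red ticks at both ends) and 8.5 mm wide (y), with a 12.5 mm round middle; the cover is 5 mm thick. It stays as it is; z is up.
- cam_rest (a point): Point 12 mm below the slot, on a sprung cam ring (axes as the slot's). Inserted lugs land on it with the flange still 4.5 mm above the cover. It yields down up to 4 mm: 1.8 N at first, 1.2 N more per mm. Pressed onto it, the lugs are below the cover and can turn clockwise seen from above; stops block turning left beyond about 15 degrees and right beyond about 115.
- detent (a point): Point on the same axis at the detent's floor. The detent is a straight channel across the ring, 8.4 mm wide, 40 to 90 degrees clockwise from the slot; the angle differs each time and cannot be seen or measured. With the lugs over it the spring lifts the ring round them: resistance to pressing vanishes and the flange can sink flush. Elsewhere the spring pushes the fastener 4.5 mm proud.
- control_box: Fixed grey steel control box with a pale cover, 130 mm (x) by 160 mm (y), 60 mm high; origin at the centre of its underside; the slot lies 30 mm from the centre toward -x (the side toward the robot).
- holder: Fixed wooden block 58 x 58 x 34 mm with a groove 29 mm wide and 24 mm deep along its x; origin at the centre of its underside. The fastener stands over the middle of the groove, its flange resting on the two rails.
- putty_tin: Loose bystander: round brown tin with a lid, 62 mm wide, 23 mm high; origin under its centre.
- marker_black: Loose bystander: black marker, 149 mm long, 13 mm thick.
- tape_measure: Loose bystander: yellow and black tape measure, 33 x 79 x 65 mm.

How it is judged:
By the outcome, as a careful person would: the job done as asked, in the order asked, and still so for the second after the job is handed in, with the robot touching nothing.
It also fails if it takes over 54 s, if anything falls off the work surface, if the arm or the gripper's body presses on something with over 40 N, if the wrist force passes 120 N, or if a joint passes its speed limit or range.

ROBOT

A 6-joint arm with a two-finger parallel gripper is mounted at the origin on a cart in front of the work surface, level with it; the furniture and walls round the work are solid. World frame = base frame: x ahead of the robot, y to its left, z up, the work surface at z = 0. Lengths are in m, angles in rad, forces in N, time in s.
With the tool pointing down it reaches from about 0.275 to 0.85 m from the base axis. Payload 19 kg.
Tool frame: the origin (TCP) lies at the very end of the fingers, on their centre line; the grasp point (between the pads) lies 19 mm behind it; z points along the fingers, y is the direction in which the jaws open and shut (so a half turn about z gives the same grasp; the last joint's range is limited). The gripper opens to 85 mm and grips with 20 to 120 N. Pads are 22 mm wide; open, the fingers measure 114 mm over their backs; the gripper's body (76 mm by 85 mm) begins 54 mm behind the grasp point. The pads swing forward as they close: fully open they stand 13 mm farther back than shut.
Start: joints at [-1.346, 0.15, 1.437, -0, 1.554, -0.134], TCP at [0.202, -0.538, 0.231] pointing down, gripper open.
Joint ranges: [-2.8, 2.8], [-0.68, 2.1], [0.12, 2.68], [-1.39, 4.53], [0.16, 2.79], [-2.81, 2.81]. Speed limits (rad/s): [1.89, 1.89, 2.22, 3.01, 3.01, 3.01].

INTERFACE

Orientations are given as a 3x3 rotation matrix whose columns are the frame's x, y, z axes.
In Python, from workcell import ctrl gives the robot as it stands. Calls block until the motion is done:
- ctrl.goto(position, orientation): joint-space move of the TCP to a pose.
- ctrl.line_to(position, rot=None, vel=0.15, guard=None): straight line of the TCP; rot=None keeps the orientation; vel is the mean speed in m/s. With guard (N) it stops when the force on the tool has changed by that much, and returns True; else False.
- ctrl.set_joints(angles): joint-space move.
- ctrl.set_gripper(opening, f_grip=None): finger opening in m; f_grip is the grip in N (None keeps the last); returns when the fingers have stopped.
- ctrl.sleep(seconds).
- ctrl.ik(position, orientation): joint angles nearest the present ones, or None.
- ctrl.get_state(): the state.
- ctrl.grab_frame(name): name is "scene" or "top" or "wrist"; returns the picture (384x512x3 uint8, red, green, blue); there is no depth.
- ctrl.camera_model(name): a dict with "fx", "fy", "cx", "cy" (pixels), "eye" and "rotation" of the camera in the world. Camera axes: x right, y down, z forward; pixel columns grow to the right and rows downward; lengths in m; the calibration is good to about 2 mm. The wrist camera is an equidistant fisheye: a pixel r from the principal point sees the ray r / f radians off the axis. A picture is of the moment at which its call begins: read the wrist's pose just before it. camera_model takes no time and is no camera call; for the wrist camera it gives the pose at the moment of the call.
A pose or a line that the arm cannot do raises ctrl.MotionError and nothing moves.
- ctrl.sign_off(): hands the job in, once; it reports no verdict.
The state is a dict: "time": time; "qpos": joint angles; "joint_velocities": joint speeds; "tau": joint torques, N m; "ee_pos": TCP position; "eef_rot": TCP orientation; "contact_force": force on the tool from outside, world axes, zero at the start; "torque": the same for the moment, N m; "grip_width": finger opening in m.
Only numpy, scipy, OpenCV 4.12 (cv2) and the standard library are available. Lean on these libraries where they do the work, as an engineer would, in place of code of your own. Each camera call takes 0.05 s, during which the arm holds its last target.

## Working session

There is one attempt and no reset: what is moved stays moved. The work goes in short steps, each a Python script; the robot and the scene stay as the last script left them, time stands still between calls to the robot, and variables do not carry over. Pictures are saved under pics/ and viewed, and the job is handed in when it is done.

```bash
ls; mkdir -p pics; python3 - <<'E'
from workcell import ctrl
import cv2
for n in ("scene","top","wrist"):
    m=ctrl.camera_model(n); print(n,{k:(v if not hasattr(v,'round') else v) for k,v in m.items()})
    cv2.imwrite(f"pics/{n}0.png",ctrl.grab_frame(n)[:,:,::-1])
print(ctrl.get_state()["time"])
E
```

```text
pics
scene {'fx': 456.9087605385921, 'fy': 456.9087605385921, 'cx': 252.8637401347538, 'cy': 197.22915400054288, 'eye': array([-0.78453702, -0.84067464,  0.77937326]), 'rotation': array([[ 0.49110232, -0.37281275,  0.7872923 ],
       [-0.87096504, -0.19412807,  0.45136925],
       [-0.01544068, -0.90737255, -0.42004361]])}
top {'fx': 402.3770593257217, 'fy': 402.3770593257217, 'cx': 251.69414535522978, 'cy': 191.94386899159406, 'eye': array([ 0.310054  , -0.05383917,  1.28869555]), 'rotation': array([[ 0.0095285 , -0.98292692,  0.18374951],
       [-0.99955875, -0.01453261, -0.02590593],
       [ 0.028134  , -0.18342158, -0.98263167]])}
wrist {'fx': 297.3186396354542, 'fy': 297.3186396354542, 'cx': 258.22259907123976, 'cy': 191.66400213021524, 'eye': array([ 0.27403515, -0.5113642 ,  0.3728182 ]), 'rotation': array([[ 0.35031682, -0.89319143, -0.28193474],
       [-0.93663029, -0.33450337, -0.10407302],
       [-0.00135099,  0.30052715, -0.9537723 ]])}
0.15
```

View pics/top0.png

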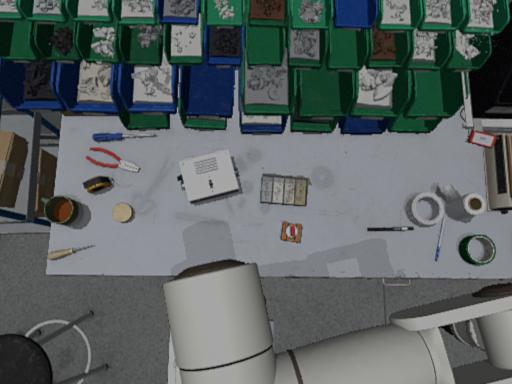

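View pics/scene0.png

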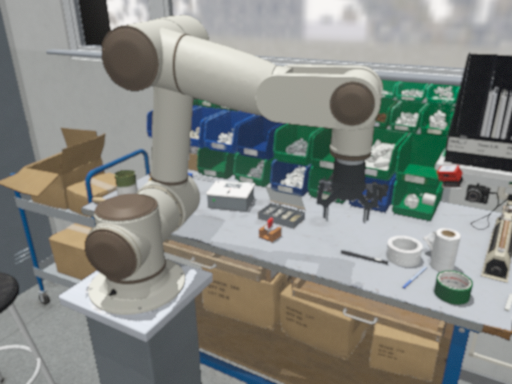

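View pics/wrist0.png

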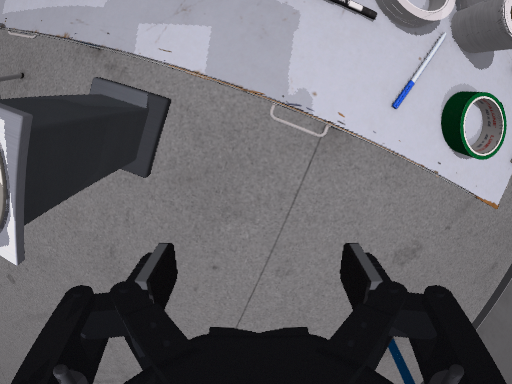

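```bash
python3 - <<'E'
import cv2
t=cv2.imread("pics/top0.png")
c=t[60:260,230:430]; cv2.imwrite("pics/top0c.png",cv2.resize(c,(600,600),interpolation=cv2.INTER_CUBIC))
E
cat > h.py <<'E'
import numpy as np, cv2
from workcell import ctrl
def ray(m,u,v,fish=False):
    x=(u-m["cx"])/m["fx"]; y=(v-m["cy"])/m["fy"]
    if fish:
        r=np.hypot(x,y); d=np.array([x/r*np.sin(r),y/r*np.sin(r),np.cos(r)]) if r>1e-9 else np.array([0,0,1.])
    else: d=np.array([x,y,1.])
    return np.array(m["rotation"])@d
def atz(m,u,v,z,fish=False):
    d=ray(m,u,v,fish); e=np.array(m["eye"]); return e+d*(z-e[2])/d[2]
def proj(m,p,fish=True):
    c=np.array(m["rotation"]).T@(np.array(p)-m["eye"])
    if fish:
        th=np.arctan2(np.hypot(c[0],c[1]),c[2]); s=th/np.hypot(c[0],c[1])
        return m["cx"]+m["fx"]*s*c[0], m["cy"]+m["fy"]*s*c[1]
    return m["cx"]+m["fx"]*c[0]/c[2], m["cy"]+m["fy"]*c[1]/c[2]
def down(a): # tool y (jaw) axis direction at world yaw a ; z down
    y=np.array([np.cos(a),np.sin(a),0]); z=np.array([0,0,-1.]); x=np.cross(y,z)
    return np.column_stack([x,y,z])
E
python3 - <<'E'
from h import *
m=ctrl.camera_model("top")
for n,u,v,z in (("fast",291,232,.06),("slot",211,183,.06),("boxc",209,175,.06),("marker",390,229,.01),("tin",122,212,.02)): print(n,atz(m,u,v,z).round(3))
s=ctrl.get_state(); print(s["eef_rot"].round(3), ctrl.camera_model("wrist")["eye"]-s["ee_pos"])
print(down(0))
E
```

```text
fast [ 0.417 -0.208  0.06 ]
slot [0.566 0.041 0.06 ]
boxc [0.592 0.048 0.06 ]
marker [ 0.435 -0.533  0.01 ]
tin [0.477 0.321 0.02 ]
[[ 0.936  0.351 -0.   ]
 [ 0.351 -0.936  0.001]
 [ 0.    -0.001 -1.   ]] [0.07218414 0.02686935 0.14203681]
[[-0.  1.  0.]
 [ 1.  0.  0.]
 [ 0.  0. -1.]]
```

View pics/top0c.png

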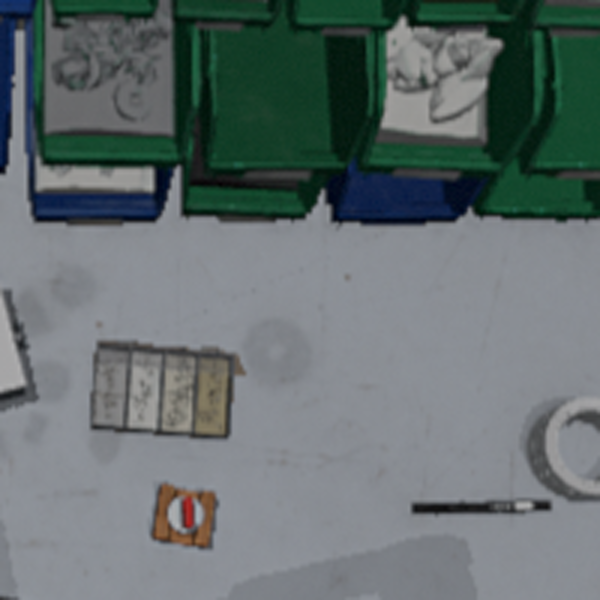

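```bash
python3 - <<'E'
from h import *
ctrl.goto([0.37,-0.208,0.20],down(-np.pi/2))
m=ctrl.camera_model("wrist"); f=ctrl.grab_frame("wrist")
np.save("m1.npy",m,allow_pickle=True); cv2.imwrite("pics/w1.png",f[:,:,::-1])
u,v=proj(m,[0.417,-0.208,.05]); print(u,v, ctrl.get_state()["time"],ctrl.get_state()["qpos"].round(2))
u=int(u);v=int(v);c=f[max(v-65,0):v+65,u-75:u+75,::-1]; print(u-75,max(v-65,0)); cv2.imwrite("pics/w1c.png",cv2.resize(c,None,fx=4,fy=4,interpolation=cv2.INTER_CUBIC))
E
```

```text
257.57966147700296 131.32887059371348 1.5917 [-0.7  -0.16  1.81 -0.    1.49  0.88]
182 66
```

View pics/w1.png

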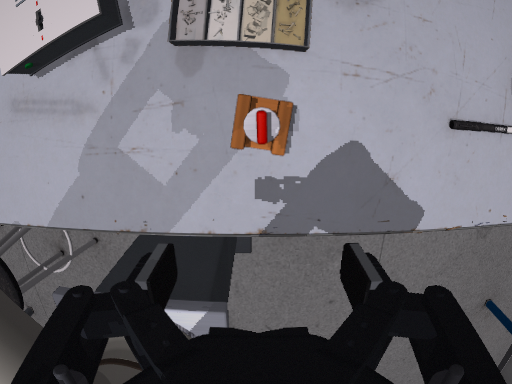

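View pics/w1c.png

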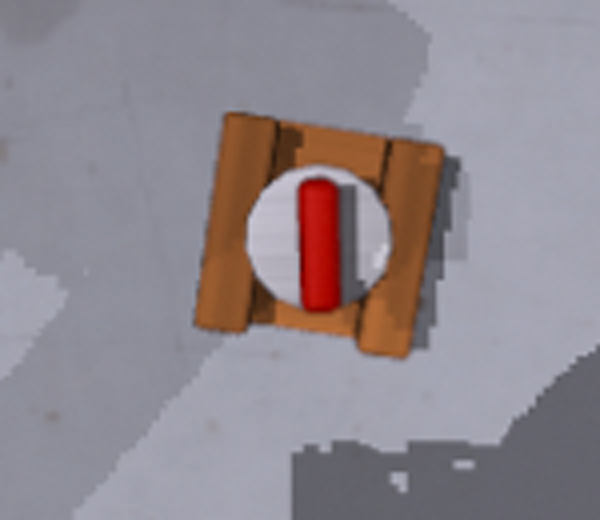

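```bash
python3 - <<'E'
from h import *
m=np.load("m1.npy",allow_pickle=True).item()
P=lambda x,y,z: atz(m,182+x/4-.4,66+y/4-.4,z,True)
print("flange c",P(319.5,238,.039),"width",np.linalg.norm(P(247,238,.039)-P(392,238,.039)))
a=P(318.5,178,.063);b=P(320.5,312,.063);d=a-b;print(a,b,(a+b)/2,np.linalg.norm(d),np.degrees(np.arctan2(d[1],d[0])))
print("wing w",np.linalg.norm(P(299,240,.066)-P(339,240,.066)))
t=ctrl.camera_model("top")
print("top cam flange",atz(t,230+185.5/3-.3,60+514/3-.3,.039))
# reachability for turn
for yaw in np.radians([-90,-100,-110]):
  for base in (0,-30,-60,-90,-115):
    print(base,[None if (q:=ctrl.ik([.566,.041,.1],down(yaw+np.radians(k+base)))) is None else q[5].round(2) for k in (0,180)])
E
```

```text
flange c [ 0.42227302 -0.21193562  0.039     ] width 0.03682597117637119
[ 0.43836732 -0.21143864  0.063     ] [ 0.40663471 -0.21192941  0.063     ] [ 0.42250101 -0.21168402  0.063     ] 0.031736406785345325 0.8860479542710398
wing w 0.009246399788417264
top cam flange [ 0.42179421 -0.21202464  0.039     ]
0 [np.float64(1.51), np.float64(-1.63)]
-30 [np.float64(2.03), np.float64(-1.11)]
-60 [np.float64(2.55), np.float64(-0.59)]
-90 [None, np.float64(-0.06)]
-115 [np.float64(-2.77), np.float64(0.37)]
0 [np.float64(1.68), np.float64(-1.46)]
-30 [np.float64(2.21), np.float64(-0.94)]
-60 [np.float64(2.73), np.float64(-0.41)]
-90 [None, np.float64(0.11)]
-115 [np.float64(-2.59), np.float64(0.55)]
0 [np.float64(1.86), np.float64(-1.29)]
-30 [np.float64(2.38), np.float64(-0.76)]
-60 [None, np.float64(-0.24)]
-90 [None, np.float64(0.29)]
-115 [np.float64(-2.42), np.float64(0.72)]
```

```bash
python3 - <<'E'
from h import *
R=down(np.radians(90.9)); c=np.array([.4224,-.2118,0])
print(R.round(3)); tx=R[:,0]
ctrl.goto(c-0.055*tx+[0,0,.20],R)
m=ctrl.camera_model("wrist"); f=ctrl.grab_frame("wrist"); s=ctrl.get_state()
np.save("m2.npy",m,allow_pickle=True);np.save("s2.npy",s,allow_pickle=True); cv2.imwrite("pics/w2.png",f[:,:,::-1])
u,v=proj(m,c+[0,0,.05]); print(u,v, s["time"],s["qpos"].round(2),s["ee_pos"],s["contact_force"])
u=int(u);v=int(v);c=f[max(v-65,0):v+65,u-75:u+75,::-1]; print(u-75,max(v-65,0)); cv2.imwrite("pics/w2c.png",cv2.resize(c,None,fx=4,fy=4,interpolation=cv2.INTER_CUBIC))
E
```

```text
[[-1.    -0.016  0.   ]
 [-0.016  1.     0.   ]
 [-0.     0.    -1.   ]]
258.2097014035203 123.01626409791166 4.3083 [-0.56  0.05  1.61 -0.    1.48 -2.15] [ 0.4773502  -0.21097694  0.20002644] [-0.39573403  0.5077878   0.21894048]
183 58
```

View pics/w2c.png

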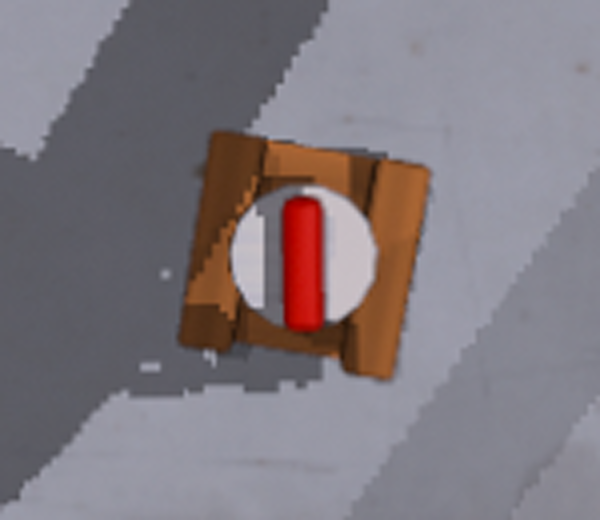

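View pics/w2.png

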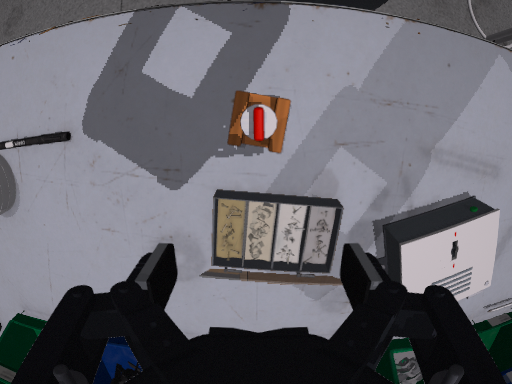

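```bash
python3 - <<'E'
from h import *
m=np.load("m2.npy",allow_pickle=True).item()
P=lambda x,y,z: atz(m,183+x/4-.4,58+y/4-.4,z,True)
print("flange c",P(304,258,.039))
a=P(302,197,.063);b=P(304.5,331,.063);d=a-b;print((a+b)/2,np.linalg.norm(d),np.degrees(np.arctan2(d[1],d[0])))
Q=lambda u,v: atz(m,u,v,.06,True)
for p in ((457,234),(453.5,267),(455,250)): print(Q(*p))
d=Q(453.5,267)-Q(457,234); print(np.degrees(np.arctan2(d[1],d[0])))
E
```

```text
flange c [ 0.42227835 -0.2114035   0.039     ]
[ 0.42204431 -0.21161656  0.063     ] 0.03166794063809286 -178.12435722223572
[0.54161512 0.03895694 0.06      ]
[0.59077472 0.05000395 0.06      ]
[0.56458339 0.04323687 0.06      ]
12.664961172528084
```

```bash
python3 - <<'E'
from h import *
R=down(np.radians(91.4)); c=np.array([.4223,-.2117,0])
ctrl.goto(c+[0,0,.12],R)
ctrl.set_gripper(.05)
print(ctrl.line_to(c+[0,0,.0415],R,vel=.08,guard=5))
s=ctrl.get_state();print(s["time"],s["ee_pos"],s["contact_force"])
ctrl.set_gripper(0.0,50); s=ctrl.get_state(); print(s["grip_width"],s["contact_force"],s["ee_pos"],s["time"])
f=ctrl.grab_frame("wrist"); cv2.imwrite("pics/w3.png",f[:,:,::-1])
E
```

```text
False
6.3583 [ 0.42255639 -0.21189296  0.04195271] [ 0.51550376  0.449863   -0.11635628]
0.008849885376028304 [-1.52607597  0.15647188  5.84191917] [ 0.42242853 -0.21183779  0.04183681] 6.8
```

View pics/w3.png

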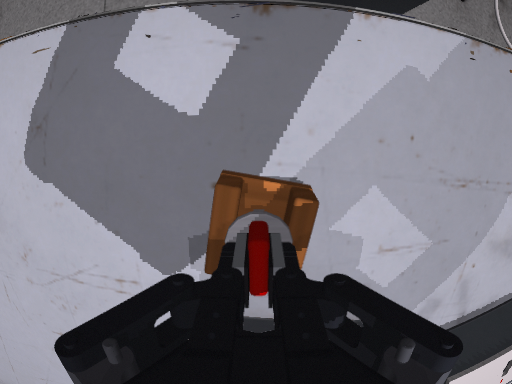

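```bash
python3 - <<'E'
from h import *
R=down(np.radians(91.4)); c=np.array([.4223,-.2117,0])
ctrl.line_to(c+[0,0,.10],R,vel=.1)
s=ctrl.get_state();print(s["grip_width"],s["contact_force"],s["time"])
R=down(np.radians(102.7)); sl=np.array([.5655,.044,0])
ctrl.goto(sl-.055*R[:,0]+[0,0,.221],R)
m=ctrl.camera_model("wrist"); f=ctrl.grab_frame("wrist"); s=ctrl.get_state()
np.save("m4.npy",m,allow_pickle=True);np.save("s4.npy",s,allow_pickle=True); cv2.imwrite("pics/w4.png",f[:,:,::-1])
u,v=proj(m,sl+[0,0,.06]); print(u,v, s["time"],s["qpos"].round(2),s["ee_pos"],s["contact_force"],s["grip_width"])
u=int(u);v=int(v);c=f[max(v-65,0):v+65,u-75:u+75,::-1]; print(u-75,max(v-65,0)); cv2.imwrite("pics/w4c.png",cv2.resize(c,None,fx=4,fy=4,interpolation=cv2.INTER_CUBIC))
c=f[v-30:v+30,u-30:u+30,::-1]; print(u-30,v-30); cv2.imwrite("pics/w4d.png",cv2.resize(c,None,fx=10,fy=10,interpolation=cv2.INTER_CUBIC))
E
```

```text
0.009028159878841866 [-0.1983682   0.28930777 -0.75588709] 7.5833
259.1206629288257 122.91123155759718 8.9583 [-0.04  0.25  1.34 -0.    1.55 -1.83] [0.61881654 0.05482457 0.22052532] [ 0.69349608 -0.27886811 -0.45728271] 0.009273960666985201
184 57
229 92
```

View pics/w4.png

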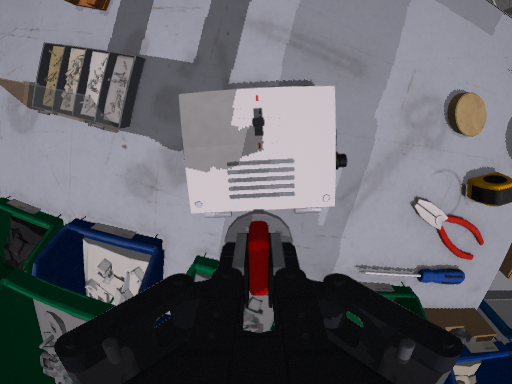

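View pics/w4d.png

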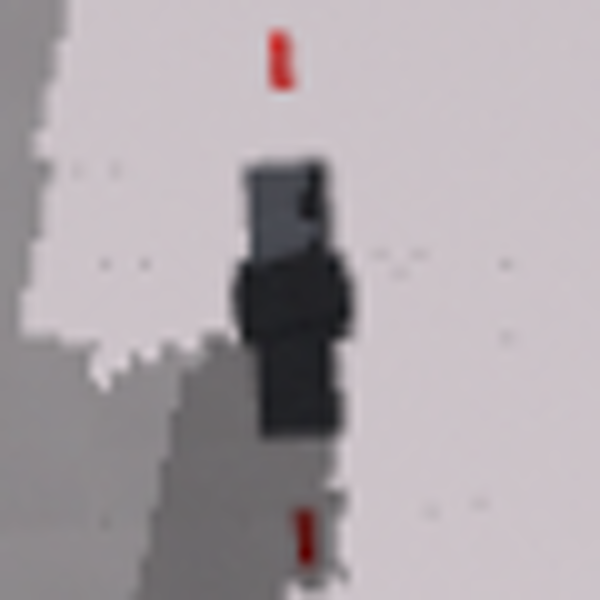

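```bash
python3 - <<'E'
from h import *
m=np.load("m4.npy",allow_pickle=True).item(); 
P=lambda x,y,z=.06: atz(m,229+x/10-.45,92+y/10-.45,z,True)
a,b=P(281,60),P(305,539);d=a-b
print((a+b)/2,np.degrees(np.arctan2(d[1],d[0])))
a,b=P(286,163),P(301,437);d=a-b
print((a+b)/2,np.linalg.norm(d),np.degrees(np.arctan2(d[1],d[0])))
s=np.load("s4.npy",allow_pickle=True).item(); print(s["eef_rot"].round(4))
E
```

```text
[0.56450105 0.04247465 0.06      ] -164.59028351490235
[0.56445261 0.04250669 0.06      ] 0.028074698721713077 -164.32687412058556
[[-9.759e-01 -2.183e-01 -7.000e-04]
 [-2.183e-01  9.759e-01 -2.000e-04]
 [ 8.000e-04 -1.000e-04 -1.000e+00]]
```

```bash
python3 - <<'E'
from h import *
R=down(np.radians(105.5)); c=np.array([.5646,.0423,0])
ctrl.goto(c+[0,0,.12],R); 
ctrl.line_to(c+[0,0,.09],R,vel=.08); ctrl.sleep(.2)
s=ctrl.get_state(); print(s["ee_pos"],s["contact_force"].round(2),s["grip_width"],s["time"])
hit=ctrl.line_to(c+[0,0,.0735],R,vel=.02,guard=2.5)
s=ctrl.get_state(); print(hit,s["ee_pos"],s["contact_force"].round(2),s["torque"].round(3),s["time"])
f=ctrl.grab_frame("wrist"); cv2.imwrite("pics/w5.png",f[:,:,::-1])
E
```

```text
[0.5648324  0.0423023  0.09043285] [ 0.15  0.29 -0.76] 0.008907996843832904 10.2167
False [0.56466291 0.04230139 0.07362085] [ 0.47 -0.44 -1.69] [-0.051  0.06  -0.008] 11.1917
```

View pics/w5.png

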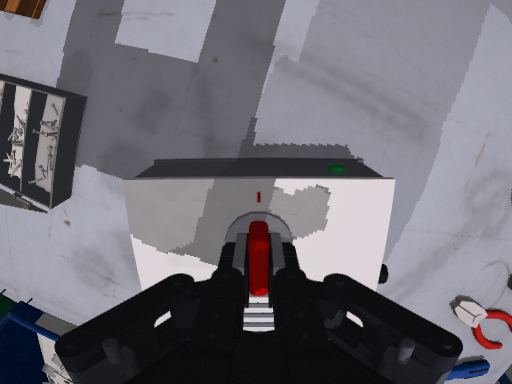

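```bash
python3 - <<'E'
from h import *
R=down(np.radians(105.5)); c=np.array([.5646,.0423,0])
for z in (.0727,.0722,.0717,.0712,.0707,.0702):
    h=ctrl.line_to(c+[0,0,z],R,vel=.01); ctrl.sleep(.15)
    s=ctrl.get_state(); print(z,s["ee_pos"].round(5),s["contact_force"].round(2),s["torque"].round(3),round(s["time"],2))
    if s["contact_force"][2]>3.0: break
E
```

```text
0.0727 [0.56463 0.0423  0.07271] [-0.44  0.44 -0.23] [-0.013  0.043  0.006] 11.64
0.0722 [0.56466 0.04231 0.07228] [-0.62  0.32  0.83] [-0.003 -0.036  0.034] 12.04
0.0717 [0.56465 0.04229 0.07176] [ 0.52 -0.79  1.08] [-0.009 -0.102 -0.053] 12.44
0.0712 [0.56465 0.04228 0.07124] [ 0.95 -0.05  2.92] [ 0.063 -0.109  0.016] 12.84
0.0707 [0.56463 0.04229 0.07074] [ 0.66 -0.52  3.18] [-0.022 -0.2   -0.05 ] 13.24
```

```bash
cat >> h.py <<'E'
C=np.array([.5646,.0423,0])
def meas(n=6):
    F=[];T=[]
    for _ in range(n):
        ctrl.sleep(.03); s=ctrl.get_state(); F.append(s["contact_force"]);T.append(s["torque"])
    return np.mean(F,0),np.mean(T,0),s
def turn(k,z,n=6):
    ctrl.line_to(C+[0,0,z],down(np.radians(105.5-k)))
    F,T,s=meas(n); e=s["eef_rot"]; yaw=105.5-np.degrees(np.arctan2(e[1,1],e[0,1]))
    print(k,round(yaw,1),s["ee_pos"].round(4),F.round(2),T.round(3),round(s["grip_width"],4),round(s["time"],2),flush=True)
    return F,T,s
E
python3 - <<'E'
from h import *
turn(0,.0707)
for k in (8,18,28,35): F,T,s=turn(k,.0707)
E
```

```text
0 -0.0 [0.5646 0.0423 0.0707] [0.6  0.43 3.15] [-0.018 -0.227  0.031] 0.009 13.69
8 7.9 [0.5645 0.0423 0.0706] [-0.25  0.13  3.08] [-0.003  0.08   0.005] 0.0087 14.18
18 17.9 [0.5646 0.0423 0.0707] [0.31 0.3  2.57] [-0.013 -0.01   0.013] 0.0091 14.71
28 27.9 [0.5646 0.0423 0.0707] [ 0.22 -0.07  2.8 ] [0.003 0.009 0.012] 0.0087 15.23
35 34.9 [0.5646 0.0423 0.0707] [ 0.02 -0.25  2.82] [-0.028  0.001 -0.011] 0.0091 15.71
```

```bash
python3 - <<'E'
from h import *
for k in np.arange(38,96,3):
    F,T,s=turn(k,.0707,5)
    if F[2]<1.4 or abs(T[2])>.15: break
E
```

```text
38 37.9 [0.5646 0.0423 0.0707] [0.06 0.11 2.92] [0.022 0.006 0.   ] 0.0089 16.12
41 40.9 [0.5646 0.0423 0.0707] [ 0.12 -0.35  2.73] [-0.002 -0.007 -0.018] 0.0091 16.54
44 43.9 [0.5646 0.0423 0.0707] [ 0.21 -0.27  2.71] [ 0.003  0.006 -0.005] 0.0092 16.96
47 46.9 [0.5646 0.0423 0.0707] [-0.03 -0.08  2.74] [ 0.004  0.023 -0.034] 0.0091 17.38
50 49.9 [0.5646 0.0423 0.0707] [0.59 0.01 2.6 ] [-0.002  0.025 -0.019] 0.0089 17.79
53 52.9 [0.5646 0.0423 0.0707] [0.06 0.02 2.84] [-0.004  0.03  -0.017] 0.0092 18.21
56 55.9 [0.5646 0.0423 0.0707] [-0.26  0.27  2.66] [ 0.008 -0.026 -0.006] 0.009 18.62
59 58.9 [0.5646 0.0423 0.0707] [-0.26  0.03  2.02] [-0.011  0.003 -0.023] 0.009 19.04
62 61.9 [0.5646 0.0423 0.0707] [ 0.08 -0.27  2.26] [ 0.003 -0.009 -0.002] 0.009 19.46
65 64.9 [0.5646 0.0423 0.0707] [ 0.18 -0.33  2.77] [-0.001 -0.003  0.002] 0.009 19.88
68 67.9 [0.5646 0.0423 0.0707] [ 0.12 -0.26  2.34] [-0.003  0.006 -0.006] 0.0084 20.29
71 70.9 [0.5645 0.0423 0.0706] [-0.22 -0.12  0.84] [-0.012  0.032 -0.045] 0.0092 20.71
```

```bash
python3 - <<'E'
from h import *
for k in (72,73,74):
    F,T,s=turn(k,.0707,6)
    if abs(T[2])>.12 or F[2]<0: break
E
```

```text
72 72.0 [0.5645 0.0423 0.0706] [-0.27 -0.37 -1.17] [-0.051  0.066 -0.021] 0.0088 21.16
```

```bash
python3 - <<'E'
from h import *
for k in (73,74,75):
    F,T,s=turn(k,.0707,5)
    if abs(T[2])>.1 or F[2]>.5: break
R=down(np.radians(105.5-k))
for z in (.0700,.0694,.0689,.0685,.0682,.0679,.0676,.0673):
    h=ctrl.line_to(C+[0,0,z],R,vel=.01,guard=4)
    F,T,s=meas(5); print(h,z,s["ee_pos"].round(4),F.round(2),T.round(3),round(s["time"],2))
    if h or F[2]>1.5: break
f=ctrl.grab_frame("wrist"); cv2.imwrite("pics/w6.png",f[:,:,::-1])
E
```

```text
73 73.0 [0.5646 0.0423 0.0707] [-0.59  0.29 -0.94] [-0.006  0.059  0.003] 0.009 21.57
74 74.0 [0.5646 0.0423 0.0707] [ 0.19 -0.58 -0.72] [0.011 0.007 0.018] 0.0091 21.99
75 75.0 [0.5646 0.0423 0.0707] [ 0.21  0.27 -0.47] [ 0.002 -0.021 -0.018] 0.0089 22.41
False 0.07 [0.5646 0.0423 0.07  ] [-0.4   0.29 -0.76] [-0.007  0.01   0.014] 22.82
False 0.0694 [0.5646 0.0423 0.0694] [ 0.4   0.05 -0.46] [-0.009  0.009 -0.007] 23.24
False 0.0689 [0.5646 0.0423 0.0689] [ 0.34 -0.04 -1.02] [-0.001 -0.001  0.002] 23.66
False 0.0685 [0.5646 0.0423 0.0685] [ 0.54 -0.21 -0.55] [-0.028 -0.004  0.017] 24.07
False 0.0682 [0.5646 0.0423 0.0682] [-0.22 -0.05 -0.74] [0.001 0.    0.005] 24.49
False 0.0679 [0.5646 0.0423 0.0679] [ 0.14 -0.44 -0.27] [ 0.027 -0.044 -0.022] 24.91
False 0.0676 [0.5646 0.0423 0.0679] [-2.4  -0.19  5.5 ] [-0.019  0.453 -0.009] 25.32
```

View pics/w6.png

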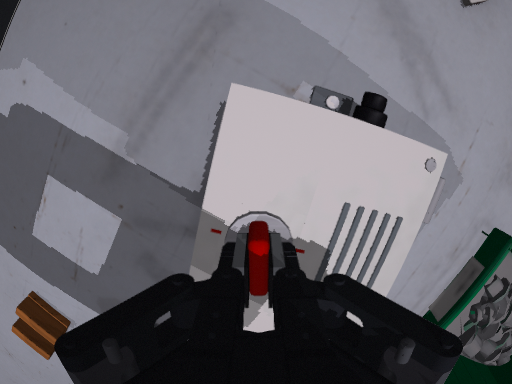

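```bash
python3 - <<'E'
from h import *
R=down(np.radians(30.5))
ctrl.line_to(C+[0,0,.0679],R,vel=.01)
ctrl.set_gripper(.04); print(ctrl.get_state()["contact_force"])
ctrl.line_to(C+[0,0,.15],R,vel=.1)
R=down(np.radians(105.5)); ctrl.goto(C-.055*R[:,0]+[0,0,.20],R)
m=ctrl.camera_model("wrist"); f=ctrl.grab_frame("wrist"); s=ctrl.get_state(); print(s["time"],s["contact_force"])
np.save("m7.npy",m,allow_pickle=True); cv2.imwrite("pics/w7.png",f[:,:,::-1]); cv2.imwrite("pics/top7.png",ctrl.grab_frame("top")[:,:,::-1])
u,v=proj(m,C+[0,0,.06]);u=int(u);v=int(v);c=f[v-40:v+40,u-50:u+50,::-1]; print(u-50,v-40); cv2.imwrite("pics/w7c.png",cv2.resize(c,None,fx=7,fy=7,interpolation=cv2.INTER_CUBIC))
E
```

```text
[-0.42374574  0.90694512  1.14103927]
28.2667 [-0.06349741  1.17411842  0.42933667]
208 84
```

View pics/w7c.png

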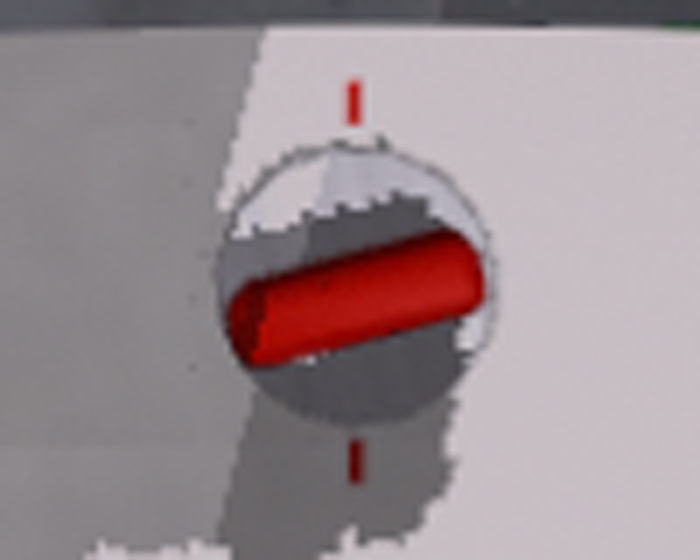

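View pics/w7.png

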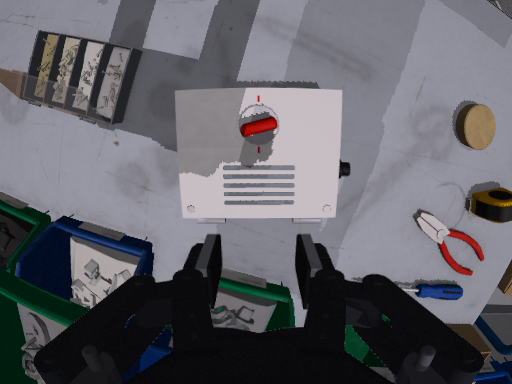

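View pics/top7.png

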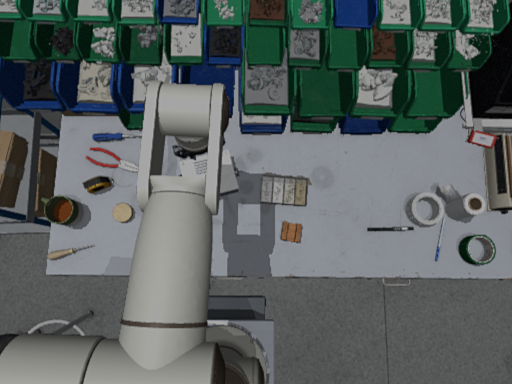

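```bash
python3 - <<'E'
from h import *
m=np.load("m7.npy",allow_pickle=True).item()
P=lambda x,y,z: atz(m,208+x/7-.45,84+y/7-.45,z,True)
for z in (.065,.0695): print(z,np.linalg.norm(P(217,285,z)-P(496,285,z)),P(356.5,286,z))
print(P(354.5,282,.06))
ctrl.sign_off()
E
```

```text
0.065 0.036934293480624464 [0.56441368 0.04262319 0.065     ]
0.0695 0.0363335000542075 [0.56407282 0.04252322 0.0695    ]
[0.5643386  0.04233045 0.06      ]
the job is handed in; nothing more can be done
```

The fastener is in the cover slot, turned about 75° clockwise into its detent, and I have handed the job in. It took about 28 s of the 54 s allowed.

- **Insertion and turn:** It went through the slot without touching the edges. I pressed with about 3 to 4 N while turning, and resistance to pressing vanished at about 72°.
- **Seating:** From there it sank with no resistance and stopped at TCP height 67.9 mm, against 67.8 mm expected for a flush flange. That stop gave a brief push of about 6 N, the hardest in the seating.
- **After release:** The wrist picture shows the flange centred on the slot with no visible gap, and the wing still at the locked angle. The flange's measured size fits flush slightly better than 4.5 mm proud: 36.9 against 36.3 mm, with 38 mm true. That difference is too small to decide it, so I rely on the height and force readings.
- **Other things on the bench:** The tin, marker and tape measure look unmoved in the top camera picture.

No check failed.

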